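# Open the blue bench valve and back it off

## Task

Open the bench valve with the blue knob all the way: turn the knob anticlockwise as seen from above, letting your grip travel up with it as the stem rises, until it comes against its stop. Then turn it back by about a quarter of a turn, so that it cannot seize open, and let go. Leave the yellow valve as it is, and do not push the bottle, the dishes or the tube rack about or tip them.

Things in the scene. Friction and masses are not known exactly. Their poses are not given: they have to be found in the camera images.
- blue_valve: valve fixed to the bench, grey aluminium column with a blue band: flange 72 mm across, column 40 mm across up to 60 mm height, collar 46 mm across at 60 to 70 mm, neck 26 mm across up to 88 mm; a brass hose nozzle sticks out 60 mm from the axis along the body's -x at 30 mm height. Origin: on the axis, at the bench surface; z up. It does not move. A 14 mm brass stem with the knob on it rises out of its top
- blue_grip (a point): point on the axis of the blue knob, at mid-height of the knob (14 mm below its top, 14 mm above its underside); it rises with the knob, from 106 mm above the bench when shut to 125 mm when fully open. The knob is a round fluted blue plastic cylinder, 40 mm across (43 mm over the flutes, which are only for looks) and 28 mm high, with a white index line on its top; it can be gripped from above across any diameter
- blue_knob (a joint): turn of the blue knob in rad: 0 shut, growing anticlockwise seen from above, 5.0 at the stop when fully open. Turning screws the stem and knob up by 24 mm per full turn (3.82 mm per rad), so 19 mm from shut to open. It starts partly open (0.5 to 2.2). It takes about 0.12 N m to turn and stays where it is left
- yellow_valve: a valve of the same make with a yellow knob and yellow band, to be left alone. Origin: on the axis, at the bench surface; same sizes as the blue valve
- yellow_mark (a point): outer end of the white index line on top of the yellow knob, 17 mm from its axis; it must stay where it is
- bottle: amber bottle with blue cap, 66 mm across, 130 mm high, loose on the bench; origin at the centre of its underside
- dishes: two stacked pale, milky petri dishes, 92 mm across, 28 mm high, loose on the bench; origin at the centre of the underside
- rack: grey metal rack of capped test tubes, 200 x 70 mm, 112 mm high to the caps, long side along its x, loose on the bench; origin at the centre of its underside

How it is judged:
By the outcome, as a careful person would: the job done as asked, in the order asked, and still so for the second after the job is handed in, with the robot touching nothing.
It also fails if it takes over 64 s, if anything falls off the work surface, if the arm or the gripper's body presses on something with over 40 N, if the wrist force passes 120 N, or if a joint passes its speed limit or range.

## Robot

A 7-joint arm with a two-finger parallel gripper is mounted at the origin on the work surface. World frame = base frame: x ahead of the robot, y to its left, z up, the work surface at z = 0. Lengths are in m, angles in degrees, forces in N, time in s.
With the tool pointing down it reaches from about 0.425 to 1.025 m from the base axis. Payload 3.6 kg.
Tool frame: the origin (TCP) lies at the very end of the fingers, on their centre line; the grasp point (between the pads) lies 19 mm behind it; y points along the fingers, x is the direction in which the jaws open and shut, and the axes are right-handed (so a half turn about y gives the same grasp; the last joint's range is limited). The gripper opens to 85 mm and grips with 20 to 120 N. Pads are 22 mm wide; open, the fingers measure 114 mm over their backs; the gripper's body (76 mm by 85 mm) begins 54 mm behind the grasp point. The pads swing forward as they close: fully open they stand 13 mm farther back than shut.
Start: joints at [57.897, 33.873, 2.773, 92.16, -1.908, 54.013, -1.931], TCP at [0.326, -0.647, 0.231] pointing down, gripper open.
Joint ranges: [-153.93, 153.93], [-27.13, 128.08], [-72.61, 78.16], [10.71, 143.7], [-87.88, 267.88], [4.46, 118.87], [-176.78, 176.78]. Speed limits (degrees/s): [147.25, 147.25, 180, 180, 180, 180, 180].

## Interface

Orientations are given as a 3x3 rotation matrix whose columns are the frame's x, y, z axes.
In Python, from workcell import manip gives the robot as it stands.
- The arm moves only by the tool step_arm, never from a script. Its argument "steps" is a list of rows, each a list of 7 numbers: the turn, a rotation vector about the tool's x, y, z in units of 5 degrees (1.0 is 5 degrees), then the shift along the tool's x, y, z in units of 30 mm (1.0 is 30 mm), then the finger opening in mm, from 0 to 85.4. A call has 1 to 5 rows; each row shifts and turns the pose as measured when the row begins, along the tool's axes as they then stand; what a row does not reach is not made up. A row lasts 1/10 s, in which the tool goes at most 50 mm and 8.59 degrees, less where a joint would pass 70% of its speed; a pose out of reach is approached as far as the arm can. A call is refused whole if a number of a shift passes 1 or a number of a turn 1, either way. A call with a gripper value outside its range is refused whole. The fingers move at their own pace and stop on an object; the grip force is fixed at half the most. Time passes only in rows, so rows that do not move let the fingers close. It gives the time, the measured TCP pose, the force and the opening at its end, in the units of the state.
- manip.get_obs(): the state, without advancing time (a new reading comes with each control period).
- manip.camera(name): name is "scene" or "side" or "wrist"; returns a dict with "frame" (384x512x3 uint8, red, green, blue), "vfov" (degrees; the focal length in pixels is half the picture's height over the tangent of half this angle, whatever the lens; pixels are square), "cx", "cy" (the principal point, pixels), "origin" and "attitude" of the camera in the world. Camera axes: x right, y down, z forward; pixel columns grow to the right and rows downward; lengths in m; the calibration is good to about 2 mm. The wrist camera is an equidistant fisheye: a pixel r from the principal point sees the ray r / f radians off the axis. A picture is of the moment at which its call begins. There is no depth.
- manip.hand_in(): hands the job in, once; it reports no verdict.
Trained networks look in the newest picture that a camera, given by its name, has taken for a name from the list of things; names that differ only in an ending like _2 or _b are one class to them, and where a whole thing is asked for, a point or a joint stands for the part that bears it (a point fixed in the world has none). Each returns a list of dicts, best first, with "p" (0 to 1); they miss things now and then, are a little off and sometimes report something else, mostly with a low value. They report only what shows in the picture. A call takes as long as a camera call.
- manip.find_in(camera, query): "at" ([x, y, z] in m, in the coordinates of the camera as it stood for that picture, good to about 4 mm: the middle of the surface that is visible of it).
- manip.place_of(camera, query): "at" ([x, y, z] in m, in the coordinates of the camera as it stood for that picture, good to about 4 mm: a listed point, or the origin of a listed thing).
The state is a dict: "time_s": time; "qpos": joint angles; "joint_velocities": joint speeds; "tau": joint torques, N m; "position": TCP position; "ee_rot": TCP orientation; "ft_force": force on the tool from outside, world axes, zero at the start; "moment": the same for the moment, N m; "grip_width": finger opening in m.
Only numpy, scipy, OpenCV 4.12 (cv2) and the standard library are available. Lean on these libraries where they do the work, as an engineer would, in place of code of your own. Each camera call takes 0.05 s, during which the arm holds its last target. There are 200 camera calls.

## Working session

There is one attempt and no reset: what is moved stays moved. The work goes in short steps, Python scripts to look and compute and a tool call to move; the robot and the scene stay as the last step left them, time stands still between calls to the robot, and variables do not carry over. Pictures are saved under pics/ and viewed, about 8 in all and at most 12, crops included, and the job is handed in when it is done.

Besides the shell and the picture viewer there is one more tool, called as name([rows], argument=value, ...), one row to a line, values as JSON. step_arm: Moves the arm, as the interface text tells. Its arguments: {"type":"object","properties":{"steps":{"type":"array","items":{"type":"array","items":{"type":"number"}}}},"required":["steps"]}

```bash
mkdir -p pics; cat > h.py <<'E'
import numpy as np, cv2
from workcell import manip
def w(c,p): return np.array(c["origin"])+np.array(c["attitude"])@np.array(p)
E
python3 - <<'E'
from h import *
np.set_printoptions(precision=3,suppress=True)
o=manip.get_obs(); print(o["time_s"],o["position"],o["ee_rot"],o["qpos"],o["grip_width"])
ims=[]
for n in ["scene","side"]:
    c=manip.camera(n); ims.append(c["frame"]); print(n,np.array(c["origin"]),c["vfov"])
    for q in ["blue_valve","blue_grip","yellow_valve","yellow_mark","bottle","dishes","rack"]:
        for d in manip.place_of(n,q)[:2]: print(q,round(d["p"],2),w(c,d["at"]))
cv2.imwrite("pics/a.png",cv2.resize(np.hstack(ims)[:,:,::-1],(800,300)))
E
```

```text
0.0 [ 0.326 -0.647  0.23 ] [[ 0.45  -0.001  0.893]
 [-0.893  0.002  0.45 ]
 [-0.002 -1.    -0.   ]] [57.898 33.924  2.768 92.238 -1.907 54.013 -1.929] 0.08534089444926314
scene [1.492 0.32  0.983] 50.853496058507844
blue_valve 0.64 [ 0.556 -0.225  0.001]
blue_grip 0.61 [ 0.552 -0.228  0.107]
yellow_valve 0.65 [ 0.474  0.159 -0.002]
yellow_valve 0.47 [0.525 0.41  0.   ]
yellow_mark 0.57 [0.466 0.175 0.126]
yellow_mark 0.55 [ 0.54  -0.487 -0.002]
bottle 0.58 [0.526 0.409 0.003]
dishes 0.93 [0.772 0.001 0.002]
dishes 0.65 [0.468 0.176 0.127]
rack 0.56 [ 0.543 -0.487 -0.004]
side [0.603 0.855 1.053] 53.93953512083928
blue_valve 0.89 [ 0.552 -0.212  0.002]
blue_grip 0.45 [ 0.55  -0.226  0.109]
yellow_valve 0.98 [0.476 0.168 0.003]
yellow_mark 0.61 [0.462 0.179 0.125]
bottle 0.87 [0.526 0.411 0.004]
dishes 0.7 [0.77  0.007 0.   ]
rack 0.97 [ 0.541 -0.488  0.005]
rack 0.67 [ 0.551 -0.221  0.11 ]
```

View pics/a.png

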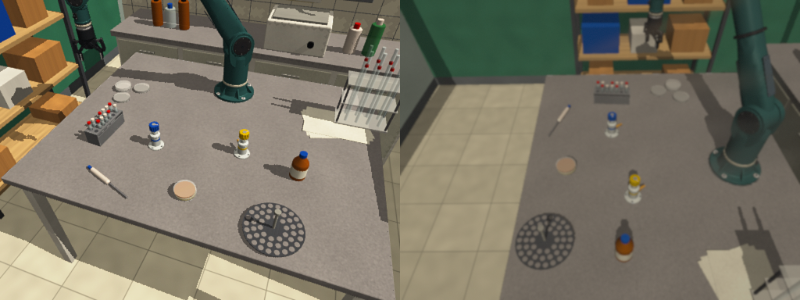

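The blue valve is near (0.552, -0.223). The scene view shows it at about (155,135), with the rack to its left at (105,122). The tool path over there is free at this height.

step_arm([
  [0, 0, 0, -0.62, 0, 0.87, 85],
  [0, 0, 0, -0.62, 0, 0.87, 85],
  [0, 0, 0, -0.62, 0, 0.87, 85],
  [0, 0, 0, -0.62, 0, 0.87, 85],
  [0, 0, 0, -0.62, 0, 0.87, 85],
])

```text
time_s: 1.3
position: [0.398, -0.5088, 0.231]
ee_rot: [[0.439, -0.002, 0.899], [-0.899, -0.006, 0.439], [0.005, -1.0, -0.005]]
ft_force: [0.2, -0.6, 0.3]
grip_width: 0.0849
```

step_arm([
  [0, 0, 0, -0.62, 0, 0.87, 85],
  [0, 0, 0, -0.62, 0, 0.87, 85],
  [0, 0, 0, -0.62, 0, 0.87, 85],
  [0, 0, 0, -0.62, 0, 0.87, 85],
  [0, 0, 0, -0.62, 0, 0.87, 85],
])

```text
time_s: 1.8
position: [0.4776, -0.3625, 0.231]
ee_rot: [[0.438, 0.0, 0.899], [-0.899, -0.008, 0.438], [0.007, -1.0, -0.003]]
ft_force: [0.2, -0.0, -1.0]
grip_width: 0.085
```

step_arm([
  [0, 0, 0, -0.62, 0, 0.85, 85],
  [0, 0, 0, -0.62, 0, 0.85, 85],
  [0, 0, 0, -0.62, 0, 0.85, 85],
  [0, 0, 0, -0.62, 0, 0.85, 85],
  [0, 0, 0, -0.62, 0, 0.85, 85],
])

```text
time_s: 2.3
position: [0.5548, -0.2172, 0.2313]
ee_rot: [[0.438, 0.003, 0.899], [-0.899, -0.009, 0.438], [0.01, -1.0, -0.001]]
ft_force: [0.0, -0.2, 0.1]
grip_width: 0.085
```

step_arm([
  [0, 1, 0, 0, 0, 0, 85],
  [0, 1, 0, 0, 0, 0, 85],
  [0, 1, 0, 0, 0, 0, 85],
  [0, 1, 0, 0, 0, 0, 85],
  [0, 1, 0, 0, 0, 0, 85],
])

```text
time_s: 2.8
position: [0.5598, -0.208, 0.2322]
ee_rot: [[0.014, 0.008, 1.0], [-1.0, -0.005, 0.014], [0.005, -1.0, 0.007]]
ft_force: [-0.2, -0.2, 0.0]
grip_width: 0.0851
```

```bash
python3 - <<'E'
from h import *
np.set_printoptions(precision=4,suppress=True)
o=manip.get_obs(); print(o["time_s"],o["position"],o["qpos"])
c=manip.camera("wrist"); print(np.array(c["origin"]),c["attitude"],c["vfov"])
for q in ["blue_valve","blue_grip"]:
    for d in manip.place_of("wrist",q)[:2]: print(q,round(d["p"],2),w(c,d["at"]))
for d in manip.find_in("wrist","blue_knob")[:2]: print("fi",round(d["p"],2),w(c,d["at"]))
cv2.imwrite("pics/b.png",c["frame"][:,:,::-1])
E
```

```text
2.8 [ 0.5598 -0.208   0.2322] [ 10.8827  24.5031   6.8782 109.6531  -3.7628  45.5606 -69.438 ]
[ 0.6252 -0.2069  0.3751] [[ 0.0139 -0.9676 -0.2519]
 [-0.9999 -0.0121 -0.0088]
 [ 0.0055  0.252  -0.9677]] 65.70646984690485
blue_grip 0.56 [ 0.551  -0.2227  0.1134]
fi 0.72 [ 0.5523 -0.2219  0.1239]
```

View pics/b.png

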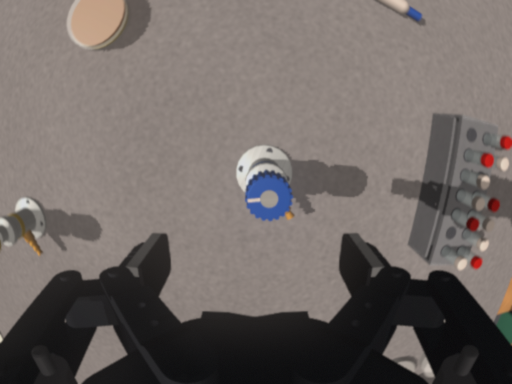

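The knob top is centred at about (268,196), with the index line pointing left at (253,199). The rack and yellow valve are well clear. I'll wind the wrist further clockwise so that one grip covers the whole turn.

step_arm([
  [0, 1, 0, 0, 0, 0, 85],
  [0, 1, 0, 0, 0, 0, 85],
  [0, 1, 0, 0, 0, 0, 85],
  [0, 1, 0, 0, 0, 0, 85],
  [0, 1, 0, 0, 0, 0, 85],
])

```text
time_s: 3.5
position: [0.5594, -0.2091, 0.2325]
ee_rot: [[-0.414, 0.008, 0.91], [-0.91, -0.005, -0.414], [0.001, -1.0, 0.009]]
ft_force: [-0.2, 0.7, -0.6]
grip_width: 0.085
```

step_arm([
  [0, 1, 0, 0, 0, 0, 85],
  [0, 1, 0, 0, 0, 0, 85],
  [0, 1, 0, 0, 0, 0, 85],
  [0, 1, 0, 0, 0, 0, 85],
  [0, 1, 0, 0, 0, 0, 85],
])

```text
time_s: 4.0
position: [0.5592, -0.2096, 0.2327]
ee_rot: [[-0.767, 0.009, 0.642], [-0.642, -0.004, -0.767], [-0.004, -1.0, 0.009]]
ft_force: [0.1, -0.2, 0.1]
grip_width: 0.0849
```

step_arm([
  [0, 1, 0, 0, 0, 0, 85],
  [0, 1, 0, 0, 0, 0, 85],
  [0, 1, 0, 0, 0, 0, 85],
  [0, 1, 0, 0, 0, 0, 85],
  [0, 1, 0, 0, 0, 0, 85],
])

```text
time_s: 4.5
position: [0.5591, -0.21, 0.2328]
ee_rot: [[-0.969, 0.009, 0.247], [-0.247, -0.003, -0.969], [-0.008, -1.0, 0.005]]
ft_force: [-0.7, 0.2, 0.2]
grip_width: 0.0853
```

```bash
cat >> h.py <<'E'
def ray(c,u,v):
    f=192/np.tan(np.radians(c["vfov"]/2)); d=np.array([u-c["cx"],v-c["cy"]]); r=np.hypot(*d); t=r/f
    return np.array(c["attitude"])@np.r_[np.sin(t)*d/max(r,1e-9),np.cos(t)]
def knob(c,z):
    hsv=cv2.cvtColor(c["frame"],cv2.COLOR_RGB2HSV)
    m=cv2.inRange(hsv,(105,120,60),(125,255,255))
    n,l,s,ce=cv2.connectedComponentsWithStats(m); i=1+np.argmax(s[1:,4])
    cnt=max(cv2.findContours((l==i).astype(np.uint8),0,2)[0],key=len)
    (u,v),r=cv2.minEnclosingCircle(cnt); d=ray(c,u,v); o=np.array(c["origin"])
    return (u,v,r),o+d*(z-o[2])/d[2]
E
python3 - <<'E'
from h import *
np.set_printoptions(precision=4,suppress=True)
c=manip.camera("wrist")
print(knob(c,.122))
for d in manip.place_of("wrist","blue_grip")[:2]: print(round(d["p"],2),w(c,d["at"]))
o=manip.get_obs(); print(o["time_s"],o["position"],o["qpos"]);R=np.array(o["ee_rot"]);print(R)
for t in ([.552,-.223,.1],knob(c,.122)[1]): print("units",R.T@(np.array(t)-o["position"])/.03)
cv2.imwrite("pics/c.png",c["frame"][:,:,::-1])
E
```

```text
((266.6164245605469, 178.0890350341797, 23.70846176147461), array([ 0.5532, -0.2221,  0.122 ]))
4.6 [ 0.5592 -0.2099  0.2327] [  -3.4918   26.4332   27.3059  110.2708  -16.3469   46.5266 -132.8566]
[[-0.968   0.0088  0.2508]
 [-0.2509 -0.0034 -0.968 ]
 [-0.0077 -1.      0.0055]]
units [0.3744 4.4223 0.3371]
units [0.3231 3.6893 0.3233]
```

View pics/c.png

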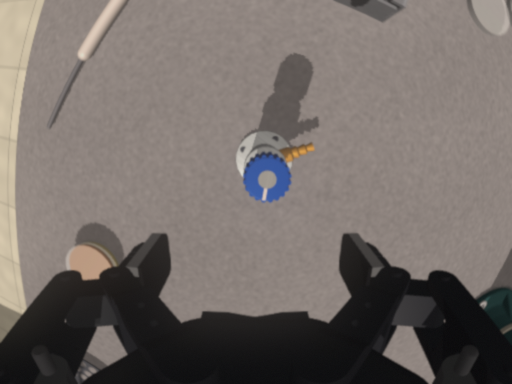

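step_arm([
  [-0.06, 0, -0.09, 0.32, 0, 0.35, 85],
  [0, 0, 0, 0, 0.9, 0, 85],
  [0, 0, 0, 0, 0.9, 0, 85],
  [0, 0, 0, 0, 0.9, 0, 85],
  [0, 0, 0, 0, 0, 0, 85],
])

```text
time_s: 5.1
position: [0.5522, -0.2284, 0.1515]
ee_rot: [[-0.965, 0.003, 0.26], [-0.26, -0.002, -0.965], [-0.002, -1.0, 0.003]]
ft_force: [-0.7, 0.8, 0.2]
grip_width: 0.085
```

```bash
python3 - <<'E'
from h import *
np.set_printoptions(precision=4,suppress=True)
c=manip.camera("wrist")
k=knob(c,.122);print(k)
for d in manip.place_of("wrist","blue_grip")[:2]: print(round(d["p"],2),w(c,d["at"]))
c2=manip.camera("side")
for d in manip.place_of("side","blue_grip")[:2]: print(round(d["p"],2),w(c2,d["at"]))
o=manip.get_obs(); print(o["time_s"],o["position"],o["qpos"]);R=np.array(o["ee_rot"]);print(R)
t=np.array([.5527,-.2225,.094]); print("units",R.T@(t-o["position"])/.03)
cv2.imwrite("pics/d.png",c["frame"][:,:,::-1])
E
```

```text
((252.04354858398438, 229.6649932861328, 33.246280670166016), array([ 0.5534, -0.2229,  0.122 ]))
0.83 [ 0.5477 -0.2227  0.1132]
0.42 [ 0.542  -0.49    0.0049]
0.41 [ 0.5495 -0.2239  0.1076]
5.3 [ 0.5558 -0.2296  0.1559] [   1.3556   32.1719   23.6996  113.1855  -20.3281   37.8729 -127.0858]
[[-0.9657  0.0119  0.2594]
 [-0.2595 -0.0056 -0.9657]
 [-0.0101 -0.9999  0.0085]]
units [ 0.0585  2.0593 -0.2735]
```

View pics/d.png

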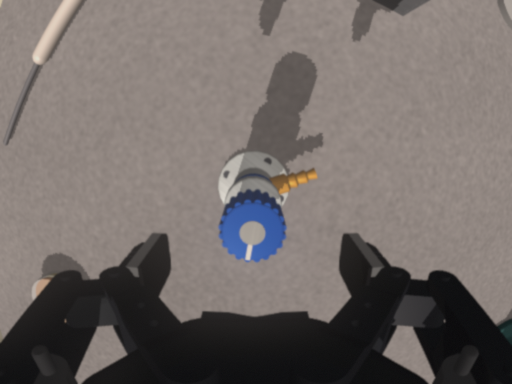

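The knob is centred between the fingers: knob centre column 252, finger midpoint 256. I'll finish the descent.

step_arm([
  [-0.1, 0, -0.1, 0.0, 0, -0.26, 85],
  [0, 0, 0, 0, 0.8, 0, 85],
  [0, 0, 0, 0, 0.8, 0, 85],
  [0, 0, 0, 0, 0.3, 0, 85],
  [0, 0, 0, 0, 0, 0, 85],
])

```text
time_s: 5.8
position: [0.5594, -0.2214, 0.1045]
ee_rot: [[-0.965, 0.013, 0.263], [-0.263, -0.001, -0.965], [-0.012, -1.0, 0.004]]
ft_force: [-0.7, 0.2, -0.2]
grip_width: 0.0853
```

step_arm([
  [0, 0, 0, 0, 0, 0, 85],
])

```text
time_s: 5.9
position: [0.5599, -0.2213, 0.1054]
ee_rot: [[-0.964, 0.014, 0.264], [-0.264, -0.001, -0.965], [-0.013, -1.0, 0.004]]
ft_force: [0.1, -0.6, 1.3]
grip_width: 0.0847
```

step_arm([
  [-0.05, 0, -0.18, 0.25, 0.25, 0, 85],
  [0, 0, -0.02, 0.03, 0.2, 0, 85],
])

```text
time_s: 6.1
position: [0.5531, -0.2243, 0.0936]
ee_rot: [[-0.964, -0.001, 0.264], [-0.264, -0.003, -0.964], [0.002, -1.0, 0.002]]
ft_force: [-0.3, -0.1, -0.2]
grip_width: 0.0851
```

step_arm([
  [0, 0, 0, 0, 0, 0, 85],
])

```text
time_s: 6.2
position: [0.5527, -0.2242, 0.0932]
ee_rot: [[-0.964, -0.002, 0.264], [-0.264, -0.003, -0.964], [0.003, -1.0, 0.002]]
ft_force: [-1.3, 0.3, -0.3]
grip_width: 0.0847
```

step_arm([
  [0, 0, 0, 0, 0, -0.05, 40],
  [0, 0, 0, 0, 0, 0, 30],
  [0, 0, 0, 0, 0, 0, 30],
  [0, 0, 0, 0, 0, 0, 30],
  [0, 0, 0, 0, 0, 0, 30],
])

```text
time_s: 6.7
position: [0.5524, -0.2229, 0.0939]
ee_rot: [[-0.965, -0.002, 0.264], [-0.264, -0.003, -0.965], [0.002, -1.0, 0.002]]
ft_force: [-0.1, -0.4, -1.2]
grip_width: 0.0385
```

```bash
cat > s.py <<'E'
from h import *
np.set_printoptions(precision=4,suppress=True)
o=manip.get_obs(); print(o["time_s"],o["position"],o["qpos"],o["ft_force"],o["moment"],o["grip_width"]);R=np.array(o["ee_rot"])
print("heading",np.degrees(np.arctan2(R[1,0],R[0,0])),"y",R[:,1])
t=np.array([.5527,-.2225]); print("units to axis",R.T@np.r_[(t-o["position"][:2])/.03,0])
tl=np.cross(R[:,1],[0,0,-1]); print("tilt fix",R.T@np.degrees(tl)/5)
E
python3 s.py
```

```text
6.7 [ 0.5524 -0.2229  0.0939] [   3.2581   37.0279   20.4116  115.1338  -23.1779   31.7572 -124.8954] [-0.1149 -0.4329 -1.1744] [-0.0085 -0.0456  0.0264] 0.038544223114219504
heading -164.71035719710127 y [-0.0015 -0.0026 -1.    ]
units to axis [-0.0138 -0.0001 -0.0105]
tilt fix [-0.0238  0.      0.0247]
```

Gripped squarely with an opening of 38.5 mm. Now I'll turn anticlockwise, rising 0.33 mm per 5°.

step_arm([
  [0, -1, 0, 0, -0.011, 0, 30],
  [0, -1, 0, 0, -0.011, 0, 30],
  [0, -1, 0, 0, -0.011, 0, 30],
  [0, -1, 0, 0, -0.011, 0, 30],
  [0, -1, 0, 0, -0.011, 0, 30],
])

```text
time_s: 7.2
position: [0.5531, -0.2226, 0.0955]
ee_rot: [[-0.755, -0.0, 0.656], [-0.656, -0.003, -0.755], [0.002, -1.0, 0.002]]
ft_force: [-0.1, 0.0, -0.1]
grip_width: 0.0387
```

```bash
python3 s.py
```

```text
7.2 [ 0.5531 -0.2226  0.0955] [   7.9946   35.917    13.4617  114.8629  -15.1592   30.822  -106.9303] [-0.1067  0.0157 -0.0827] [ 0.067  -0.0173 -0.1071] 0.0387185533265617
heading -138.98871990840428 y [-0.0002 -0.0027 -1.    ]
units to axis [ 0.0079 -0.     -0.0106]
tilt fix [-0.0215  0.      0.022 ]
```

step_arm([
  [0, -1, 0, 0, -0.011, 0, 30],
  [0, -1, 0, 0, -0.011, 0, 30],
  [0, -1, 0, 0, -0.011, 0, 30],
  [0, -1, 0, 0, -0.011, 0, 30],
  [0, -1, 0, 0, -0.011, 0, 30],
])

```text
time_s: 7.7
position: [0.5535, -0.222, 0.0972]
ee_rot: [[-0.394, 0.001, 0.919], [-0.919, -0.001, -0.394], [0.001, -1.0, 0.001]]
ft_force: [0.0, 1.1, 0.8]
grip_width: 0.0385
```

step_arm([
  [0, -1, 0, 0, -0.011, 0, 30],
  [0, -1, 0, 0, -0.011, 0, 30],
  [0, -1, 0, 0, -0.011, 0, 30],
  [0, -1, 0, 0, -0.011, 0, 30],
  [0, -1, 0, 0, -0.011, 0, 30],
])

```text
time_s: 8.2
position: [0.5537, -0.2213, 0.099]
ee_rot: [[0.045, 0.002, 0.999], [-0.999, 0.0, 0.045], [-0.0, -1.0, 0.002]]
ft_force: [-0.8, 0.3, 0.1]
grip_width: 0.0385
```

step_arm([
  [0, -1, 0, 0, -0.011, 0, 30],
  [0, -1, 0, 0, -0.011, 0, 30],
  [0, -1, 0, 0, -0.011, 0, 30],
  [0, -1, 0, 0, -0.011, 0, 30],
  [0, -1, 0, 0, -0.011, 0, 30],
])

```text
time_s: 8.7
position: [0.5535, -0.2205, 0.1007]
ee_rot: [[0.475, 0.002, 0.88], [-0.88, 0.002, 0.475], [-0.001, -1.0, 0.002]]
ft_force: [-0.6, 0.9, 0.4]
grip_width: 0.0385
```

```bash
python3 s.py
```

```text
8.7 [ 0.5535 -0.2205  0.1007] [ 23.112   34.7951  -7.9607 114.0952   8.4231  31.5835 -52.2696] [-0.6229  0.8875  0.371 ] [ 0.0578  0.0138 -0.163 ] 0.0384727646944488
heading -61.645802861520735 y [ 0.0017  0.0019 -1.    ]
units to axis [ 0.0461 -0.0002 -0.0551]
tilt fix [-0.0276  0.     -0.01  ]
```

step_arm([
  [0, -1, 0, 0.02, -0.011, -0.04, 30],
  [0, -1, 0, 0, -0.011, 0, 30],
  [0, -1, 0, 0, -0.011, 0, 30],
  [0, -1, 0, 0, -0.011, 0, 30],
  [0, -1, 0, 0, -0.011, 0, 30],
])

```text
time_s: 9.2
position: [0.553, -0.2199, 0.1024]
ee_rot: [[0.811, 0.003, 0.586], [-0.586, 0.005, 0.811], [-0.001, -1.0, 0.005]]
ft_force: [-0.0, -0.2, 0.3]
grip_width: 0.0384
```

step_arm([
  [0, -1, 0, 0, -0.011, 0, 30],
  [0, -1, 0, 0, -0.011, 0, 30],
  [0, -1, 0, 0, -0.011, 0, 30],
  [0, -1, 0, 0, -0.011, 0, 30],
  [0, -1, 0, 0, -0.011, 0, 30],
])

```text
time_s: 9.7
position: [0.5524, -0.2196, 0.1041]
ee_rot: [[0.984, 0.002, 0.176], [-0.176, 0.006, 0.984], [0.001, -1.0, 0.006]]
ft_force: [0.0, 0.0, -0.4]
grip_width: 0.0387
```

```bash
python3 s.py
```

```text
9.7 [ 0.5524 -0.2196  0.1041] [ 33.4311  35.8922 -22.464  113.6677  22.5346  34.6391 -14.0496] [ 0.0247  0.0437 -0.3863] [ 0.1011  0.0948 -0.1627] 0.038730162771570244
heading -10.116813923952892 y [ 0.0019  0.006  -1.    ]
units to axis [ 0.0286 -0.0006 -0.0943]
tilt fix [-0.072   0.      0.0093]
```

step_arm([
  [-0.05, -1, 0, 0.0, -0.011, -0.06, 30],
  [0, -1, 0, 0, -0.011, -0.02, 30],
  [0, -1, 0, 0, -0.011, 0, 30],
  [0, -1, 0, 0, -0.011, 0, 30],
  [0, -1, 0, 0, -0.011, 0, 30],
])

```text
time_s: 10.2
position: [0.5516, -0.2196, 0.1058]
ee_rot: [[0.963, 0.001, -0.27], [0.27, 0.005, 0.963], [0.002, -1.0, 0.005]]
ft_force: [-0.9, -0.3, 0.1]
grip_width: 0.0385
```

```bash
python3 s.py
```

```text
10.2 [ 0.5516 -0.2196  0.1058] [ 38.274   37.004  -29.5002 113.4703  28.9979  36.9014   5.7067] [-0.8652 -0.2954  0.1494] [ 0.1166  0.0341 -0.1542] 0.038494858474248904
heading 15.6592642663401 y [ 0.0009  0.0055 -1.    ]
units to axis [ 0.0099 -0.0005 -0.1036]
tilt fix [-0.0578  0.      0.0268]
```

step_arm([
  [-0.06, -1, 0, 0.0, -0.011, -0.06, 30],
  [0, -1, 0, 0, -0.011, -0.04, 30],
  [0, -1, 0, 0, -0.011, 0, 30],
  [0, -1, 0, 0, -0.011, 0, 30],
  [0, -1, 0, 0, -0.011, 0, 30],
])

```text
time_s: 10.7
position: [0.5509, -0.22, 0.1076]
ee_rot: [[0.75, -0.0, -0.661], [0.661, 0.005, 0.75], [0.003, -1.0, 0.004]]
ft_force: [-0.6, 0.8, 1.0]
grip_width: 0.0386
```

```bash
python3 s.py
```

```text
10.7 [ 0.5509 -0.22    0.1076] [ 42.8768  38.5064 -36.3813 113.2595  34.9319  39.6368  26.0135] [-0.6462  0.7911  0.9681] [ 0.1568  0.0244 -0.1773] 0.03855933398715341
heading 41.406184212443954 y [-0.0003  0.0045 -1.    ]
units to axis [-0.0107 -0.0004 -0.1035]
tilt fix [-0.0413  0.      0.0314]
```

step_arm([
  [-0.05, -1, 0, 0.0, -0.011, -0.06, 30],
  [0, -1, 0, 0, -0.011, -0.04, 30],
  [0, -1, 0, 0, -0.011, 0, 30],
  [0, -1, 0, 0, -0.011, 0, 30],
  [0, -1, 0, 0, -0.011, 0, 30],
])

```text
time_s: 11.2
position: [0.5505, -0.2206, 0.109]
ee_rot: [[0.396, -0.002, -0.918], [0.918, 0.006, 0.396], [0.005, -1.0, 0.004]]
ft_force: [1.3, 2.1, -2.4]
grip_width: 0.0387
```

```bash
python3 s.py
```

```text
11.2 [ 0.5505 -0.2206  0.109 ] [ 47.189   40.4459 -43.0141 112.9698  40.0879  42.7954  46.68  ] [ 1.3293  2.074  -2.4168] [ 0.2498 -0.2099 -0.9778] 0.03871836680482675
heading 66.6619074523156 y [-0.0022  0.0062 -1.    ]
units to axis [-0.03   -0.0006 -0.0939]
tilt fix [-0.051  -0.      0.0554]
```

The moment jumped from -0.18 to -0.98 N m, so this looks like the stop. I'll confirm with a small nudge.

step_arm([
  [0, -0.7, 0, 0, 0, 0, 30],
  [0, -0.7, 0, 0, 0, 0, 30],
])

```text
time_s: 11.4
position: [0.5517, -0.2211, 0.109]
ee_rot: [[0.295, 0.0, -0.955], [0.955, 0.011, 0.295], [0.011, -1.0, 0.003]]
ft_force: [2.9, 0.2, -0.8]
grip_width: 0.0386
```

```bash
python3 s.py;  python3 - <<'E'
from h import *
c=manip.camera("wrist")
cv2.imwrite("pics/e.png",c["frame"][:,:,::-1])
for n in ["wrist","side","scene"]:
    c=manip.camera(n)
    for d in manip.place_of(n,"blue_grip")[:2]: print(n,round(d["p"],2),w(c,d["at"]))
E
```

```text
11.4 [ 0.5517 -0.2211  0.109 ] [ 48.3824  41.1227 -44.7235 112.7741  41.1625  43.4973  52.0303] [ 2.9246  0.1584 -0.7552] [-0.2889 -1.4307 -1.5411] 0.03860495567842478
heading 72.81351350114939 y [ 0.0003  0.0111 -0.9999]
units to axis [-0.0355 -0.0005 -0.0461]
tilt fix [-0.0345  0.      0.1229]
wrist 0.92 [ 0.55147121 -0.22025191  0.12823747]
wrist 0.51 [7.64139029e-01 4.56395064e-03 3.37439994e-04]
side 0.41 [ 0.54881941 -0.22294473  0.12727845]
scene 0.64 [ 0.55390222 -0.22739863  0.12199986]
```

View pics/e.png

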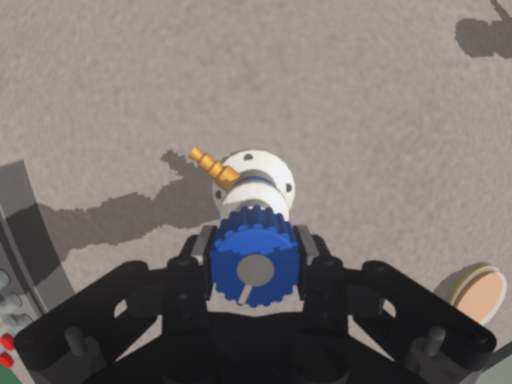

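The stop is confirmed: 1.5 N m and the grip slipped a few degrees on the knob, whose index line now reads (256,270)→(242,303). Next I'll turn back a quarter turn while lowering.

step_arm([
  [0, 1, 0.05, 0, 0.011, 0, 30],
  [0, 1, 0, 0, 0.011, 0, 30],
  [0, 1, 0, 0, 0.011, 0, 30],
  [0, 1, 0, 0, 0.011, 0, 30],
  [0, 1, 0, 0, 0.011, 0, 30],
])

```text
time_s: 12.25
position: [0.5522, -0.2214, 0.1076]
ee_rot: [[0.657, 0.0, -0.754], [0.754, -0.004, 0.657], [-0.002, -1.0, -0.003]]
ft_force: [2.6, -0.3, -3.2]
grip_width: 0.0383
```

```bash
python3 s.py
```

```text
12.25 [ 0.5522 -0.2214  0.1076] [ 43.8242  39.0137 -38.0619 113.1429  37.0641  40.4718  31.591 ] [ 2.5994 -0.3246 -3.1995] [-0.111  -0.6491  0.1273] 0.03834266690331684
heading 48.93509806867362 y [ 0.0004 -0.0036 -1.    ]
units to axis [-0.0167  0.0001 -0.0388]
tilt fix [ 0.0306  0.     -0.0273]
```

step_arm([
  [0, 1, 0, 0, 0.011, 0, 30],
  [0, 1, 0, 0, 0.011, 0, 30],
  [0, 1, 0, 0, 0.011, 0, 30],
  [0, 1, 0, 0, 0.011, 0, 30],
  [0, 1, 0, 0, 0.011, 0, 30],
])

```text
time_s: 12.75
position: [0.5521, -0.2215, 0.106]
ee_rot: [[0.907, 0.002, -0.421], [0.421, -0.013, 0.907], [-0.004, -1.0, -0.012]]
ft_force: [1.9, -0.9, -3.1]
grip_width: 0.0385
```

step_arm([
  [0, 1, 0, 0, 0.011, 0, 30],
  [0, 1, 0, 0, 0.011, 0, 30],
  [0, 1, 0, 0, 0.011, 0, 30],
  [0, 1, 0, 0, 0.011, 0, 30],
  [0, 1, 0, 0, 0.011, 0, 30],
])

```text
time_s: 13.25
position: [0.552, -0.2217, 0.1044]
ee_rot: [[1.0, 0.002, -0.014], [0.014, -0.021, 1.0], [0.002, -1.0, -0.021]]
ft_force: [2.5, -0.6, -3.1]
grip_width: 0.0382
```

step_arm([
  [0, 1, 0, 0, 0.011, 0, 30],
  [0, 1, 0, 0, 0.011, 0, 30],
  [0, 1, 0, 0, 0.011, 0, 30],
  [0, 0, 0, 0, 0, 0, 30],
])

```text
time_s: 13.65
position: [0.5519, -0.2217, 0.1034]
ee_rot: [[0.973, 0.002, 0.232], [-0.232, -0.026, 0.972], [0.008, -1.0, -0.025]]
ft_force: [3.9, -1.5, -3.0]
grip_width: 0.0387
```

```bash
python3 s.py;  python3 - <<'E'
from h import *
c=manip.camera("wrist")
np.savez("f.npz",o=c["origin"],a=c["attitude"])
cv2.imwrite("pics/f.png",c["frame"][:,:,::-1])
E
```

```text
13.65 [ 0.5519 -0.2217  0.1034] [ 31.1491  35.4516 -20.1654 114.1985  23.7464  33.8339 -18.875 ] [ 3.8768 -1.4542 -2.9591] [-0.0401 -0.637  -0.1384] 0.03873352061419769
heading -13.397782854085811 y [ 0.0022 -0.0262 -0.9997]
units to axis [ 0.0314  0.0008 -0.0201]
tilt fix [ 0.2864 -0.      0.0945]
```

View pics/f.png

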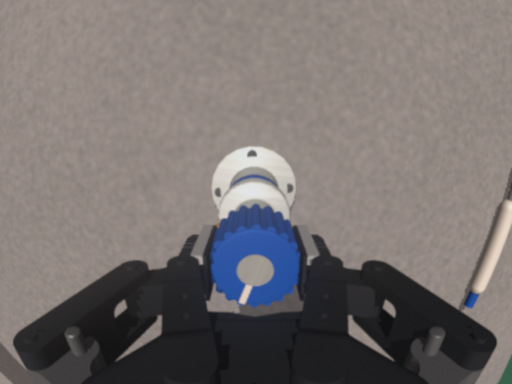

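The index line sits in the same place in the gripper frame, (256,270)→(242,303), as it did at the stop. So the knob came back with the hand, by about 87°. A last small bit of turn, then let go.

step_arm([
  [0.1, 0.6, 0.05, 0, 0.006, 0, 30],
  [0, 0, 0, 0, 0, 0, 85],
  [0, 0, 0, 0, 0, 0, 85],
  [0, 0, 0, 0, 0, 0, 85],
  [0, 0, 0, 0, 0, 0, 85],
])

```text
time_s: 14.2
position: [0.5472, -0.2204, 0.1028]
ee_rot: [[0.961, -0.01, 0.277], [-0.277, -0.015, 0.961], [-0.005, -1.0, -0.017]]
ft_force: [0.3, 1.2, -0.5]
grip_width: 0.0851
```

```bash
python3 s.py
```

```text
14.2 [ 0.5472 -0.2204  0.1028] [ 31.3099  35.4734 -20.0648 114.2455  22.4646  34.3515 -20.2604] [ 0.2608  1.2447 -0.4803] [ 0.0576 -0.0702 -0.0078] 0.08510459354564798
heading -16.09283749077002 y [-0.0095 -0.0149 -0.9998]
units to axis [ 0.1961 -0.0007 -0.0177]
tilt fix [ 0.1949  0.     -0.0576]
```

Fingers are open and the force is near zero. I'll lift straight up.

step_arm([
  [0.15, 0, -0.05, 0.15, -0.2, 0, 85],
  [0, 0, 0, 0, -0.8, 0, 85],
  [0, 0, 0, 0, -0.9, 0, 85],
  [0, 0, 0, 0, -0.9, 0, 85],
  [0, 0, 0, 0, -0.9, 0, 85],
])

```text
time_s: 14.7
position: [0.5487, -0.2206, 0.2145]
ee_rot: [[0.961, -0.011, 0.275], [-0.275, 0.003, 0.961], [-0.012, -1.0, -0.001]]
ft_force: [0.7, -0.4, -0.5]
grip_width: 0.085
```

step_arm([
  [0, 0, 0, 0, -0.5, 0, 85],
  [0, 0, 0, 0, 0, 0, 85],
  [0, 0, 0, 0, 0, 0, 85],
])

```text
time_s: 15.0
position: [0.5516, -0.2217, 0.2355]
ee_rot: [[0.961, -0.002, 0.276], [-0.276, 0.0, 0.961], [-0.002, -1.0, -0.0]]
ft_force: [-0.4, 0.1, -0.1]
grip_width: 0.0849
```

```bash
python3 s.py;  python3 - <<'E'
from h import *
np.set_printoptions(precision=3,suppress=True)
c=manip.camera("wrist")
for d in manip.place_of("wrist","blue_grip")[:1]: print(round(d["p"],2),w(c,d["at"]))
a=c["frame"]
c=manip.camera("side")
for q in ["yellow_mark","bottle","dishes","rack","blue_grip"]:
    for d in manip.place_of("side",q)[:1]: print(q,round(d["p"],2),w(c,d["at"]))
cv2.imwrite("pics/g.png",cv2.resize(np.hstack([a,c["frame"]])[:,:,::-1],(800,300)))
E
```

```text
15.0 [ 0.5516 -0.2217  0.2355] [ 36.6324  26.1447 -26.1376 108.3206  14.9031  48.9894 -13.0632] [-0.3528  0.0953 -0.0828] [0.0405 0.0053 0.0211] 0.08493039940928784
heading -15.992944164072734 y [-0.002   0.0005 -1.    ]
units to axis [ 0.0422 -0.0001 -0.0169]
tilt fix [ 0.0007  0.     -0.0233]
0.98 [ 0.55  -0.221  0.122]
yellow_mark 0.59 [0.464 0.175 0.126]
bottle 0.62 [0.529 0.411 0.   ]
dishes 0.71 [0.768 0.004 0.   ]
rack 0.85 [ 0.541 -0.489  0.005]
blue_grip 0.7 [ 0.55  -0.218  0.119]
```

View pics/g.png

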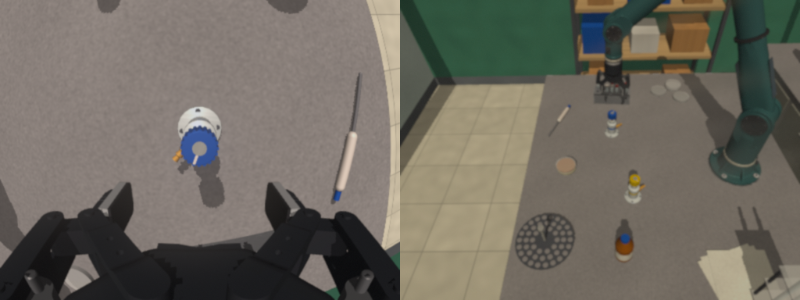

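The knob stands free with the gripper clear above it. Its index line at (200,150)→(194,163) fits about 88–90° back from the stop, and nothing else has moved.

```bash
python3 -c "
from workcell import manip
print(manip.hand_in())"
```

```text
the job is handed in; nothing more can be done
None
```

The blue valve is fully opened and backed off by about a quarter of a turn, and the job is handed in at about 15 s of the 64 s allowed.

- **Opening:** I turned the knob anticlockwise about 231° in one grip, rising 15 mm with the stem. At the stop the resisting moment jumped from about 0.18 to 1 N m. When I nudged once more to confirm, it reached 1.5 N m and the fingers slipped a few degrees on the knob.
- **Backing off:** I turned it back by about 88–90°. The index line kept its place relative to the gripper, so the knob came back with the hand.
- **Last checks:** The fingers are open and the hand is well above the knob, with forces near zero. The yellow mark, bottle, dishes and rack were found within 5 mm of their first positions, about the accuracy of the camera detection.
- **Knob height:** The side camera put the grip point at 119 mm, as expected, and the wrist camera at 122 mm. That disagreement is within their accuracy of about 4 mm.

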